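Check off a reading on the key panel

ROBOT

A 6-joint arm with a two-finger parallel gripper is mounted at the origin on a cart in front of the work surface, level with it; the furniture and walls round the work are solid. World frame = base frame: x ahead of the robot, y to its left, z up, the work surface at z = 0. Lengths are in m, angles in rad, forces in N, time in s.
With the tool pointing down it reaches from about 0.4 to 0.825 m from the base axis. Payload 7 kg.
Tool frame: the origin (TCP) lies on the centre line of the jaws, within the pads' length; the fingertips stand 25 mm ahead of it and the grasp point (between the pads) lies 6 mm ahead of it; z points along the fingers, y is the line along which they close (so a half turn about z gives the same grasp; the last joint's range is limited). The gripper opens to 88 mm and grips with 3 to 60 N. Pads are 19 mm wide; open, the fingers measure 130 mm over their backs; the gripper's body (78 mm by 193 mm) begins 47 mm behind the grasp point.
Start: joints at [-0.919, 0.359, 0.012, 0, -1.224, -0.288], TCP at [0.24, -0.631, 0.252] pointing down, gripper open.
Joint ranges: [-3.07, 3.07], [-1.43, 2.12], [-1.02, 1.25], [-3.03, 1.67], [-3.05, -0], [-3.03, 3.03]. Speed limits (rad/s): [2.39, 2.39, 3.01, 3.14, 3.14, 3.14].

INTERFACE

Orientations are given as [roll, pitch, yaw] about the fixed x, y, z axes, in that order (R = Rz(yaw) Ry(pitch) Rx(roll)).
In Python, from station import readout, vision, arm gives the robot as it stands. The module is installed in compiled form; this text tells all that it offers.
- The arm moves only by the tool carry_out, never from a script. Its argument "commands" is a list of rows, each an object with "dp": the shift along the tool's x, y, z in m, a list of three; "rotation": the turn, a rotation vector about the tool's x, y, z in degrees, a list of three. In form: [{"dp": [dx, dy, dz], "rotation": [wx, wy, wz]}, ...]. A call has 1 to 8 rows; each row shifts and turns the commanded pose from where the row before left it, along the tool's axes as they then stand; what a row does not reach is not made up. A row lasts 1/8 s, in which the tool goes at most 62.5 mm and 10.7 degrees, less where a joint would pass 70% of its speed; a pose out of reach is approached as far as the arm can. A call with a gripper value outside its range is refused whole. "grip" is the finger opening in m, from 0 to 0.0876, set as the call begins (left out, the last holds). The fingers move at their own pace and stop on an object; "force" is the grip in N (left out, the last holds). Time passes only in rows, so rows that do not move let the fingers close. It gives the time, the measured TCP pose, the force, the opening and the grip force at its end, in the units of the state.
- readout.get_state(): the state, without advancing time (a new reading comes with each control period).
- vision.grab_frame(name): name is "side" or "top"; returns (picture, depth): 480x640x3 uint8, red, green, blue; 480x640 float32, m along the optical axis (not along the pixel's ray), 0 where there is no reading.
- vision.calibration(name): a dict with "fovy" (degrees; the focal length in pixels is half the picture's height over the tangent of half this angle, whatever the lens; pixels are square), "cx", "cy" (the principal point, pixels), "origin" and "attitude" of the camera in the world. Camera axes: x right, y down, z forward; pixel columns grow to the right and rows downward; lengths in m; the calibration is good to about 2 mm. A picture is of the moment at which its call begins. calibration takes no time and is no camera call.
- arm.job_done(): hands the job in; it is judged then, once.
Trained networks look in the newest picture that a camera, given by its name, has taken for a name from the list of things; names that differ only in an ending like _2 or _b are one class to them, and where a whole thing is asked for, a point or a joint stands for the part that bears it (a point fixed in the world has none). Each returns a list of dicts, best first, with "score" (0 to 1); they miss things now and then, are a little off and sometimes report something else, mostly with a low value. They report only what shows in the picture. A call takes as long as a camera call. They do not tell look-alikes from the thing itself.
- vision.trace(label, camera): "pixels" (480x640 bool, what is visible of it) and "position" ([row, column] in pixels, amid what is visible of it).
The state is a dict: "t": time; "q": joint angles; "qd": joint speeds; "joint_efforts": joint torques, N m; "eef_pos": TCP position; "ee_rot": TCP orientation; "force": force on the tool from outside, world axes, zero at the start; "moment": the same for the moment, N m; "width": finger opening in m; "gripper_force": force on a finger pad.
Only numpy, scipy, OpenCV 4.12 (cv2) and the standard library are available. Lean on these libraries where they do the work, as an engineer would, in place of code of your own. Each camera call takes 0.05 s, during which the arm holds its last target. There are 200 camera calls.

TASK

Check off this photometer reading on the four-key panel: with a fingertip press the round disc key, then the bar key, then the cross key, in that order and lightly, each well down so that it stays down, without ramming it against its stop. Leave the thin pin key up; do not lift, tip or shift the key modules, and leave the bottle, timer and beaker beside the panel where they stand.

Things in the scene. Friction and masses are not known exactly. Their poses are not given: they have to be found in the camera images.
- tray: aluminium docking tray, 68 (x) x 260 (y) x 18 mm high, screwed to the worktop; origin at the centre of its underside. Four pockets in a row along its y axis, 64 mm apart (centres at y = -96, -32, +32, +96 mm), pocket floors 6 mm above the worktop; each holds one key module, in any order.
- module_disc: loose grey key module (56 x 56 x 34 mm high, 0.3 kg) that carries the disc key, standing in a tray pocket with about 2 mm of play each way; origin at the centre of its underside, z up, yaw as the tray's.
- key_disc_top (a point): centre of the top face of the white disc key, which is a wide round disc, 36 mm across; when up, the key top is 22 mm above its module's top (about 62 mm above the worktop); it sinks with the key.
- key_disc (a joint): how far the disc key is pushed down, in m: 0 = fully up, 0.014 = hard against its stop (starts between 0 and 0.002). No spring: it slides against a steady friction of about 4 N, without a click, and stays where it is left. It counts as pressed from 0.006; about 0.009 to 0.010 is a good press. Up to 0.004 counts as not pressed.
- module_bar: loose grey key module (56 x 56 x 34 mm high, 0.3 kg) that carries the bar key, standing in a tray pocket with about 2 mm of play each way; origin at the centre of its underside, z up, yaw as the tray's.
- key_bar_top (a point): centre of the top face of the white bar key, which is a single straight bar, 46 x 14 mm, long along the module's x; when up, the key top is 22 mm above its module's top (about 62 mm above the worktop); it sinks with the key.
- key_bar (a joint): how far the bar key is pushed down, in m: 0 = fully up, 0.014 = hard against its stop (starts between 0 and 0.002). No spring: it slides against a steady friction of about 4 N, without a click, and stays where it is left. It counts as pressed from 0.006; about 0.009 to 0.010 is a good press. Up to 0.004 counts as not pressed.
- module_cross: loose grey key module (56 x 56 x 34 mm high, 0.3 kg) that carries the cross key, standing in a tray pocket with about 2 mm of play each way; origin at the centre of its underside, z up, yaw as the tray's.
- key_cross_top (a point): centre of the top face of the white cross key, which is a plus-shaped cross, 46 mm across with arms 14 mm wide; when up, the key top is 22 mm above its module's top (about 62 mm above the worktop); it sinks with the key.
- key_cross (a joint): how far the cross key is pushed down, in m: 0 = fully up, 0.014 = hard against its stop (starts between 0 and 0.002). No spring: it slides against a steady friction of about 4 N, without a click, and stays where it is left. It counts as pressed from 0.006; about 0.009 to 0.010 is a good press. Up to 0.004 counts as not pressed.
- module_pin: loose grey key module (56 x 56 x 34 mm high, 0.3 kg) that carries the pin key, standing in a tray pocket with about 2 mm of play each way; origin at the centre of its underside, z up, yaw as the tray's.
- key_pin_top (a point): centre of the top face of the white pin key, which is a thin round pin, 13 mm across; when up, the key top is 22 mm above its module's top (about 62 mm above the worktop); it sinks with the key.
- key_pin (a joint): how far the pin key is pushed down, in m: 0 = fully up, 0.014 = hard against its stop (starts between 0 and 0.002). No spring: it slides against a steady friction of about 4 N, without a click, and stays where it is left. It counts as pressed from 0.006; about 0.009 to 0.010 is a good press. Up to 0.004 counts as not pressed.
- bottle_small: small screw-cap bottle, 37 mm diameter, 69 mm high, standing to the left of the tray; a bystander; origin under its centre.
- timer: bench timer, 62 x 62 x 20 mm, lying to the right of the tray; a bystander; origin under its centre.
- beaker: clear 100 ml beaker, 53 mm diameter, 70 mm high, to the right of the tray, behind the timer; a bystander; origin under its centre.
Mind the look-alikes: they are no part of the job. Leave any pink or purple look-alike of the module_disc alone.

How it is judged:
On the way, in this order (a step that is already met when the one before it is completed fails the run):
1. the round disc key is pressed (6 mm or more down), bar and cross still up (value of joint key_disc above 0.006 m and value of joint each of key_bar, key_cross below 0.004 m), for 0.1 s.
2. then the bar key is pressed, cross still up (value of joint each of key_disc, key_bar above 0.006 m and value of joint key_cross below 0.004 m), for 0.1 s.
3. then the cross key is pressed (value of joint each of key_disc, key_bar, key_cross above 0.006 m), for 0.1 s.
At the end, for the whole second after the job is handed in: The disc, bar and cross keys are each at least 6 mm down, the pin key less than 4 mm; every module stands upright in its pocket within 12 mm of where it was, and bottle, timer and beaker stand upright within 30 mm of where they were (all of step 3 and value of joint key_pin below 0.004 m and not (distance of any of module_disc, module_bar, module_cross, module_pin from where it was at the start of the episode above 0.012 m or angle between any of module_disc, module_bar, module_cross, module_pin's own z axis and vertical above 0.2 rad) and distance of each of bottle_small, timer, beaker from where it was at the start of the episode below 0.03 m and angle between each of bottle_small, timer, beaker's own z axis and vertical below 0.2 rad); the robot touches nothing.
It fails at once if out of order: the bar key pushed 4 mm before the disc key is 6 mm down, or the cross key 4 mm before the bar key is 6 mm down ((value of joint key_bar above 0.004 m and value of joint key_disc below 0.006 m) or (value of joint key_cross above 0.004 m and value of joint key_bar below 0.006 m)).
It fails at once if pin key pushed down 4 mm or more (value of joint key_pin above 0.004 m).
It fails at once if a key or module pressed with more than 20 N (contact force between any of the fingers, the arm and module_disc above 20 N or contact force between any of the fingers, the arm and module_bar above 20 N or contact force between any of the fingers, the arm and module_cross above 20 N or contact force between any of the fingers, the arm and module_pin above 20 N).
It fails at once if a module lifted, shifted by more than 12 mm or tipped (distance of any of module_disc, module_bar, module_cross, module_pin from where it was at the start of the episode above 0.012 m or angle between any of module_disc, module_bar, module_cross, module_pin's own z axis and vertical above 0.2 rad).
It fails at once if bottle, timer or beaker moved by more than 30 mm or tipped (distance of any of bottle_small, timer, beaker from where it was at the start of the episode above 0.03 m or angle between any of bottle_small, timer, beaker's own z axis and vertical above 0.2 rad).
It also fails if it takes over 45 s, if anything falls off the work surface, if the arm or the gripper's body presses on something with over 40 N, if the wrist force passes 120 N, or if a joint passes its speed limit or range.

## Working session

There is one attempt and no reset: what is moved stays moved. The work goes in short steps, Python scripts to look and compute and a tool call to move; the robot and the scene stay as the last step left them, time stands still between calls to the robot, and variables do not carry over. Pictures are saved under pics/ and viewed, at most 10 in all, crops included, and the job is handed in when it is done.

Besides the shell and the picture viewer there is one more tool, called as a command line: name --argument value ..., lists and objects as JSON in quotes. carry_out: Moves the arm, as the interface text tells. Its arguments: {"type":"object","properties":{"commands":{"type":"array"},"grip":{"type":"number"},"force":{"type":"number"}},"required":["commands"]}

```bash
mkdir -p pics; cat > h.py <<'E'
import numpy as np, cv2
from station import readout, vision, arm
from scipy.spatial.transform import Rotation as R
def cal(n):
    c=vision.calibration(n); a=np.array(c["attitude"],float)
    M=a if a.shape==(3,3) else R.from_euler('xyz',a).as_matrix()
    return c,240/np.tan(np.radians(c["fovy"])/2),M
def cloud(n,d):
    c,f,M=cal(n); v,u=np.mgrid[:480,:640]
    P=np.stack([(u-c["cx"])/f*d,(v-c["cy"])/f*d,d],-1)
    return P@M.T+np.array(c["origin"])
E
python3 - <<'E'
from h import *
for n in("top","side"):
    p,d=vision.grab_frame(n); cv2.imwrite(f"pics/{n}0.png",p[:,:,::-1]); np.save(n+"d.npy",d); print(vision.calibration(n))
    P=cloud(n,d)
    for l in["key_disc","key_bar","key_cross","key_pin","module_disc","tray","bottle_small","timer","beaker"]:
        for r in vision.trace(l,n)[:3]:
            m=r["pixels"]&(d>0); print(n,l,round(r["score"],2),np.round(r["position"]),m.sum(),np.median(P[m],0).round(4) if m.any() else 0)
print(readout.get_state())
E
```

```text
{'fovy': 45.963912110548634, 'cx': 332.2962558095332, 'cy': 236.42930137570798, 'origin': array([ 0.37083798, -0.30747834,  1.45336491]), 'attitude': array([-3.05247477e+00,  2.27763248e-03, -1.59929463e+00])}
top key_disc 0.63 [252. 326.] 162 [ 0.4598 -0.2917  0.0604]
top key_disc 0.47 [199. 209.] 148 [ 0.598  -0.0026  0.0557]
top key_bar 0.56 [250. 299.] 80 [ 0.4616 -0.2275  0.0606]
top key_bar 0.56 [251. 326.] 495 [ 0.4576 -0.2917  0.0417]
top key_bar 0.17 [252. 326.] 159 [ 0.4594 -0.2917  0.0603]
top key_cross 0.55 [255. 244.] 212 [ 0.4583 -0.0989  0.0614]
top module_disc 0.69 [252. 325.] 527 [ 0.4593 -0.2918  0.0414]
top module_disc 0.66 [205. 210.] 552 [ 0.5931 -0.008   0.0345]
top bottle_small 0.5 [247. 220.] 200 [ 0.4793 -0.0228  0.0491]
top timer 0.63 [260. 411.] 389 [ 0.4282 -0.5095  0.018 ]
top beaker 0.85 [215. 402.] 419 [ 0.5397 -0.4888  0.0113]
{'fovy': 47.58558364329211, 'cx': 317.7149924350092, 'cy': 250.24243415410558, 'origin': array([0.85800915, 0.27487531, 1.04363549]), 'attitude': array([-2.53399555,  0.0026612 ,  2.61073734])}
side key_disc 0.68 [250. 343.] 157 
[... 811 characters left out ...]
    0.0415]
{'t': 1.0, 'q': array([-9.18873223e-01,  3.58572714e-01,  1.19025912e-02, -1.88644069e-05,
       -1.22407450e+00, -2.88089313e-01]), 'qd': array([-1.11314413e-03,  1.86148039e-05,  6.79399423e-04,  8.87006272e-04,
        1.21215080e-03,  1.54293190e-04]), 'joint_efforts': array([ 6.77161297e-04, -5.82396412e+01,  2.93308461e+01,  7.00246587e+00,
        1.25625398e-02, -6.39288533e-05]), 'eef_pos': array([ 0.240183  , -0.63080501,  0.25157663]), 'ee_rot': array([-3.14154812e+00,  3.17023053e-05, -2.77776527e+00]), 'force': array([-0.08949676, -0.88761622,  0.83117051]), 'moment': array([-0.01307074,  0.0079926 ,  0.01006298]), 'gripper_force': 0.0, 'width': 0.08745880215760246}
```

```bash
python3 - <<'E'
from h import *
a=cv2.imread("pics/top0.png")[190:290,190:450]; a=cv2.resize(a,None,fx=3,fy=3,interpolation=cv2.INTER_CUBIC)
b=cv2.imread("pics/side0.png")[130:420,230:470]; b=cv2.resize(b,(240*300//290*2,600)); 
cv2.imwrite("pics/c1.png",a);cv2.imwrite("pics/c2.png",b)
for n in("top","side"):
    d=np.load(n+"d.npy");P=cloud(n,d); p=cv2.imread(f"pics/{n}0.png").astype(int)
    m=(P[...,2]>.05)&(P[...,2]<.07)&(p.min(-1)>120)&(p.max(-1)-p.min(-1)<40)
    k,l,s,c=cv2.connectedComponentsWithStats(m.astype(np.uint8))
    for i in range(1,k):
        if s[i,4]>8:
            Q=P[l==i]; print(n,s[i,4],c[i].round(),((Q.max(0)+Q.min(0))/2).round(4),np.median(Q,0).round(4),np.ptp(Q,0).round(3))
E
```

```text
top 78 [269.   6.] [ 1.091  -0.1641  0.0598] [ 1.0928 -0.1618  0.0604] [0.013 0.043 0.019]
top 123 [235.   8.] [ 1.0908 -0.0758  0.06  ] [ 1.0917 -0.0748  0.0596] [0.014 0.068 0.02 ]
top 28 [166.   9.] [1.0924 0.1017 0.06  ] [1.0916 0.1021 0.0631] [0.009 0.017 0.02 ]
top 27 [185.   9.] [1.0929 0.0527 0.0599] [1.0924 0.0527 0.0619] [0.01  0.016 0.019]
top 32 [205.   9.] [1.0908 0.0014 0.0607] [1.0908 0.0024 0.0617] [0.012 0.017 0.018]
top 673 [74. 12.] [1.0927 0.3341 0.06  ] [1.093  0.3405 0.0597] [0.014 0.382 0.02 ]
top 9 [197.  37.] [1.0175 0.0218 0.0595] [1.0172 0.0237 0.0568] [0.018 0.007 0.019]
top 24 [198.  53.] [0.9766 0.0207 0.0602] [0.9714 0.0197 0.062 ] [0.042 0.008 0.019]
top 36 [386.  96.] [ 0.8473 -0.4541  0.0605] [ 0.8456 -0.4521  0.0639] [0.011 0.037 0.019]
top 48 [195. 115.] [0.8145 0.0339 0.0594] [0.8104 0.0275 0.0618] [0.017 0.041 0.018]
top 3409 [324. 150.] [ 0.6989 -0.2684  0.06  ] [ 0.7136 -0.3192  0.0603] [0.187 0.352 0.02 ]
top 2853 [449. 168.] [ 0.659  -0.6     0.0605] [ 0.6618 -0.6128  0.0621] [0.147 0.215 0.019]
top 23 [200. 153.] [0.7178 0.0214 0.0587] [0.71
[... 1272 characters left out ...]
0.1622  0.0578] [ 0.462  -0.1607  0.0598] [0.012 0.011 0.013]
side 231 [395. 315.] [ 0.4613 -0.0991  0.0611] [ 0.4618 -0.0976  0.0608] [0.044 0.047 0.012]
side 159 [172. 378.] [ 0.9054 -0.2177  0.0599] [ 0.8989 -0.1948  0.059 ] [0.091 0.32  0.02 ]
side 548 [302. 349.] [ 0.6555 -0.1341  0.0594] [ 0.66  -0.132  0.056] [0.071 0.066 0.019]
side 340 [261. 408.] [ 0.777  -0.0681  0.06  ] [ 0.7834 -0.0659  0.0601] [0.162 0.047 0.02 ]
side 107 [ 76. 448.] [ 1.0929 -0.1625  0.0603] [ 1.0955 -0.1678  0.0617] [0.009 0.044 0.019]
side 40 [308. 458.] [0.7465 0.049  0.057 ] [0.7509 0.0557 0.055 ] [0.043 0.022 0.013]
side 9 [ 86. 478.] [ 1.0937 -0.1069  0.0605] [ 1.094  -0.1078  0.0644] [0.003 0.005 0.017]
```

View pics/c1.png

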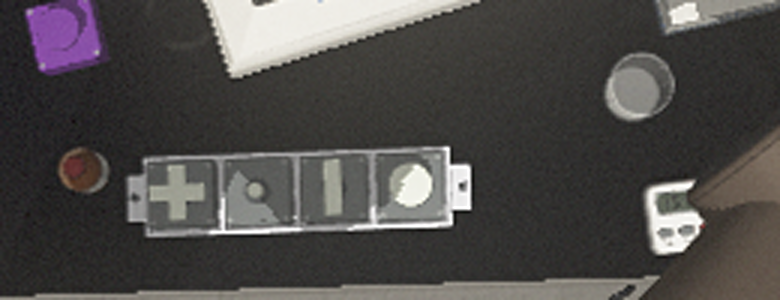

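View pics/c2.png

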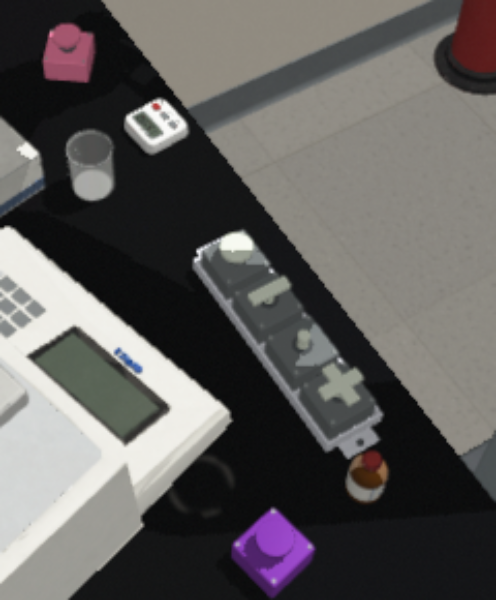

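Look-alikes in the original pictures:
- The purple module is at top (212,203).
- The pink module is at side (259,154).
- The white disc in the tray is at top (327,251). This is the one I want, and the crops confirm it.

The keys along the tray are disc at y≈-0.291, bar -0.227, pin -0.163 and cross -0.099, all at x≈0.46.

carry_out --commands '[{"dp": [0, 0, 0], "rotation": [0, 0, 10.4]}, {"dp": [0, 0, 0], "rotation": [0, 0, 10.4]}, {"dp": [-0.037, 0.057, 0], "rotation": [0, 0, 0]}, {"dp": [-0.037, 0.057, 0], "rotation": [0, 0, 0]}, {"dp": [-0.037, 0.057, 0], "rotation": [0, 0, 0]}, {"dp": [-0.037, 0.057, 0], "rotation": [0, 0, 0]}, {"dp": [-0.037, 0.056, 0], "rotation": [0, 0, 0]}, {"dp": [-0.036, 0.056, 0], "rotation": [0, 0, 0]}]' --grip 0 --force 20

```text
t: 2.0
eef_pos: [0.4452, -0.3145, 0.252]
ee_rot: [-3.141, 0.001, -3.141]
force: [0.6, -1.1, 0.5]
width: 0.0134
gripper_force: 0.0
```

carry_out --commands '[{"dp": [0, 0, 0.05], "rotation": [0, 0, 0]}, {"dp": [0, 0, 0.05], "rotation": [0, 0, 0]}, {"dp": [0, 0, 0.03], "rotation": [0, 0, 0]}, {"dp": [0, 0, 0], "rotation": [0, 0, 0]}, {"dp": [0, 0, 0], "rotation": [0, 0, 0]}, {"dp": [0, 0, 0], "rotation": [0, 0, 0]}]'

```text
t: 2.75
eef_pos: [0.4453, -0.3167, 0.1233]
ee_rot: [-3.141, 0.003, -3.141]
force: [0.6, 0.3, -0.3]
width: 0.0007
gripper_force: 0.0
```

carry_out --commands '[{"dp": [-0.008, 0.013, 0], "rotation": [0, 0, 0]}, {"dp": [-0.0077, 0.0127, 0], "rotation": [0, 0, 0]}, {"dp": [0, 0, 0.015], "rotation": [0, 0, 0]}, {"dp": [0, 0, 0], "rotation": [0, 0, 0]}, {"dp": [0, 0, 0], "rotation": [0, 0, 0]}, {"dp": [0, 0, 0], "rotation": [0, 0, 0]}]'

```text
t: 3.5
eef_pos: [0.46, -0.2907, 0.1067]
ee_rot: [-3.141, 0.0, -3.141]
force: [-0.0, 0.1, 0.4]
width: 0.0005
gripper_force: 0.0
```

```bash
python3 - <<'E'
from h import *
p,d=vision.grab_frame("side"); q=p[190:340,250:450]; cv2.imwrite("pics/s1.png",cv2.resize(q,None,fx=4,fy=4)[:,:,::-1])
print(readout.get_state()["eef_pos"])
E
```

```text
[ 0.45998715 -0.29076929  0.10672418]
```

View pics/s1.png

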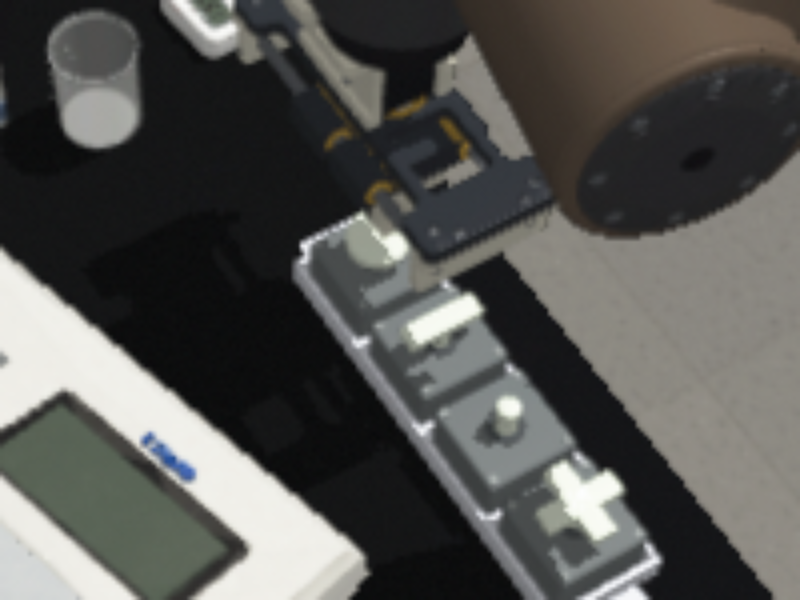

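The gripper, closed, hovers over the disc (about 380,245 in the crop), and the other keys are clear. I'll descend slowly.

carry_out --commands '[{"dp": [-0.001, 0, 0.009], "rotation": [0, 0, 0]}, {"dp": [0, 0, 0.007], "rotation": [0, 0, 0]}, {"dp": [0, 0, 0.001], "rotation": [0, 0, 0]}, {"dp": [0, 0, 0.001], "rotation": [0, 0, 0]}, {"dp": [0, 0, 0.001], "rotation": [0, 0, 0]}, {"dp": [0, 0, 0.001], "rotation": [0, 0, 0]}, {"dp": [0, 0, 0], "rotation": [0, 0, 0]}, {"dp": [0, 0, 0], "rotation": [0, 0, 0]}]'

```text
t: 4.55
eef_pos: [0.461, -0.2905, 0.0866]
ee_rot: [-3.142, 0.0, -3.141]
force: [0.4, -0.6, 1.0]
width: 0.0006
gripper_force: 0.0
```

carry_out --commands '[{"dp": [0, 0, 0.001], "rotation": [0, 0, 0]}, {"dp": [0, 0, 0.001], "rotation": [0, 0, 0]}, {"dp": [0, 0, 0], "rotation": [0, 0, 0]}]'

```text
t: 4.92
eef_pos: [0.461, -0.2906, 0.0847]
ee_rot: [-3.141, 0.0, -3.141]
force: [-0.9, 0.9, 1.6]
width: 0.0005
gripper_force: 1.2
```

carry_out --commands '[{"dp": [0, 0, 0.001], "rotation": [0, 0, 0]}, {"dp": [0, 0, 0.001], "rotation": [0, 0, 0]}, {"dp": [0, 0, 0], "rotation": [0, 0, 0]}]'

```text
t: 5.3
eef_pos: [0.461, -0.2905, 0.0825]
ee_rot: [-3.142, 0.0, -3.141]
force: [-0.6, 0.7, 2.8]
width: 0.0005
gripper_force: 1.3
```

carry_out --commands '[{"dp": [0, 0, 0.001], "rotation": [0, 0, 0]}, {"dp": [0, 0, 0.001], "rotation": [0, 0, 0]}, {"dp": [0, 0, 0], "rotation": [0, 0, 0]}]'

```text
t: 5.68
eef_pos: [0.461, -0.2906, 0.0804]
ee_rot: [-3.142, 0.0, -3.141]
force: [0.5, 0.9, 2.8]
width: 0.0005
gripper_force: 1.0
```

carry_out --commands '[{"dp": [0, 0, 0.001], "rotation": [0, 0, 0]}, {"dp": [0, 0, 0.001], "rotation": [0, 0, 0]}, {"dp": [0, 0, 0.001], "rotation": [0, 0, 0]}, {"dp": [0, 0, 0], "rotation": [0, 0, 0]}, {"dp": [0, 0, 0], "rotation": [0, 0, 0]}]'

```text
t: 6.3
eef_pos: [0.461, -0.2905, 0.0774]
ee_rot: [3.142, 0.0, -3.141]
force: [1.5, -1.3, 1.4]
width: 0.0004
gripper_force: 0.6
```

carry_out --commands '[{"dp": [0, 0, -0.01], "rotation": [0, 0, 0]}, {"dp": [0, 0, -0.035], "rotation": [0, 0, 0]}, {"dp": [0, 0, -0.035], "rotation": [0, 0, 0]}, {"dp": [0, 0.032, 0], "rotation": [0, 0, 0]}, {"dp": [0, 0.032, 0], "rotation": [0, 0, 0]}, {"dp": [0, 0, 0], "rotation": [0, 0, 0]}, {"dp": [0, 0, 0], "rotation": [0, 0, 0]}]'

```text
t: 7.18
eef_pos: [0.461, -0.2266, 0.158]
ee_rot: [-3.141, 0.0, -3.14]
force: [-0.3, 0.3, 0.1]
width: 0.0005
gripper_force: 0.0
```

```bash
cat > z.py <<'E'
from h import *
import sys
n=sys.argv[1]
p,d=vision.grab_frame("side"); cv2.imwrite(f"pics/{n}.png",cv2.resize(p[190:340,250:450],None,fx=4,fy=4)[:,:,::-1])
P=cloud("side",d);P0=cloud("side",np.load("sided.npy"))
for k,y in dict(disc=-.2896,bar=-.2255,pin=-.1615,cross=-.0985).items():
    r=[]
    for Q in(P0,P):
        m=(abs(Q[...,0]-.462)<.005)&(abs(Q[...,1]-y)<.007)&(Q[...,2]>.042)&(Q[...,2]<.068)
        r+=[m.sum(),np.percentile(Q[m][:,2],75).round(4) if m.any() else None]
    print(k,r)
print(readout.get_state()["eef_pos"])
E
python3 z.py s2
```

```text
disc [np.int64(24), np.float64(0.0607), np.int64(23), np.float64(0.053)]
bar [np.int64(35), np.float64(0.0599), np.int64(35), np.float64(0.06)]
pin [np.int64(42), np.float64(0.0606), np.int64(36), np.float64(0.0617)]
cross [np.int64(33), np.float64(0.0624), np.int64(33), np.float64(0.0622)]
[ 0.46099239 -0.22687238  0.1578123 ]
```

The disc is about 9 mm down and the bar is unchanged, so the bar is next.

carry_out --commands '[{"dp": [0, 0, 0.04], "rotation": [0, 0, 0]}, {"dp": [0, 0, 0.02], "rotation": [0, 0, 0]}, {"dp": [0, 0, 0.008], "rotation": [0, 0, 0]}, {"dp": [0, 0, 0.001], "rotation": [0, 0, 0]}, {"dp": [0, 0, 0.001], "rotation": [0, 0, 0]}, {"dp": [0, 0, 0.001], "rotation": [0, 0, 0]}, {"dp": [0, 0, 0.001], "rotation": [0, 0, 0]}, {"dp": [0, 0, 0], "rotation": [0, 0, 0]}]'

```text
t: 8.22
eef_pos: [0.4612, -0.2265, 0.0859]
ee_rot: [-3.141, 0.001, -3.141]
force: [-0.7, -0.2, 1.4]
width: 0.0007
gripper_force: 0.8
```

carry_out --commands '[{"dp": [0, 0, 0.001], "rotation": [0, 0, 0]}, {"dp": [0, 0, 0.001], "rotation": [0, 0, 0]}, {"dp": [0, 0, 0.001], "rotation": [0, 0, 0]}, {"dp": [0, 0, 0.001], "rotation": [0, 0, 0]}, {"dp": [0, 0, 0], "rotation": [0, 0, 0]}]'

```text
t: 8.85
eef_pos: [0.4612, -0.2265, 0.0815]
ee_rot: [-3.142, 0.0, -3.141]
force: [1.2, 0.5, 1.7]
width: 0.0005
gripper_force: 1.0
```

carry_out --commands '[{"dp": [0, 0, 0.001], "rotation": [0, 0, 0]}, {"dp": [0, 0, 0.001], "rotation": [0, 0, 0]}, {"dp": [0, 0, 0.001], "rotation": [0, 0, 0]}, {"dp": [0, 0, 0.001], "rotation": [0, 0, 0]}, {"dp": [0, 0, 0], "rotation": [0, 0, 0]}, {"dp": [0, 0, 0], "rotation": [0, 0, 0]}]'

```text
t: 9.6
eef_pos: [0.4609, -0.2265, 0.0775]
ee_rot: [3.142, -0.0, -3.141]
force: [1.1, 0.5, 1.5]
width: 0.0005
gripper_force: 1.0
```

carry_out --commands '[{"dp": [0, 0, -0.01], "rotation": [0, 0, 0]}, {"dp": [0, 0, -0.035], "rotation": [0, 0, 0]}, {"dp": [0, 0, -0.035], "rotation": [0, 0, 0]}, {"dp": [0.0003, 0.043, 0], "rotation": [0, 0, 0]}, {"dp": [0, 0.043, 0], "rotation": [0, 0, 0]}, {"dp": [0, 0.042, 0], "rotation": [0, 0, 0]}, {"dp": [0, 0, 0], "rotation": [0, 0, 0]}, {"dp": [0, 0, 0], "rotation": [0, 0, 0]}]'

```text
t: 10.6
eef_pos: [0.4601, -0.0986, 0.1578]
ee_rot: [-3.142, -0.001, -3.14]
force: [0.8, -0.5, 0.6]
width: 0.0003
gripper_force: 0.0
```

```bash
python3 z.py s3
```

```text
disc [np.int64(24), np.float64(0.0607), np.int64(22), np.float64(0.0525)]
bar [np.int64(35), np.float64(0.0599), np.int64(30), np.float64(0.0519)]
pin [np.int64(42), np.float64(0.0606), np.int64(39), np.float64(0.0601)]
cross [np.int64(33), np.float64(0.0624), np.int64(35), np.float64(0.0624)]
[ 0.46017924 -0.09898391  0.15764419]
```

View pics/s3.png

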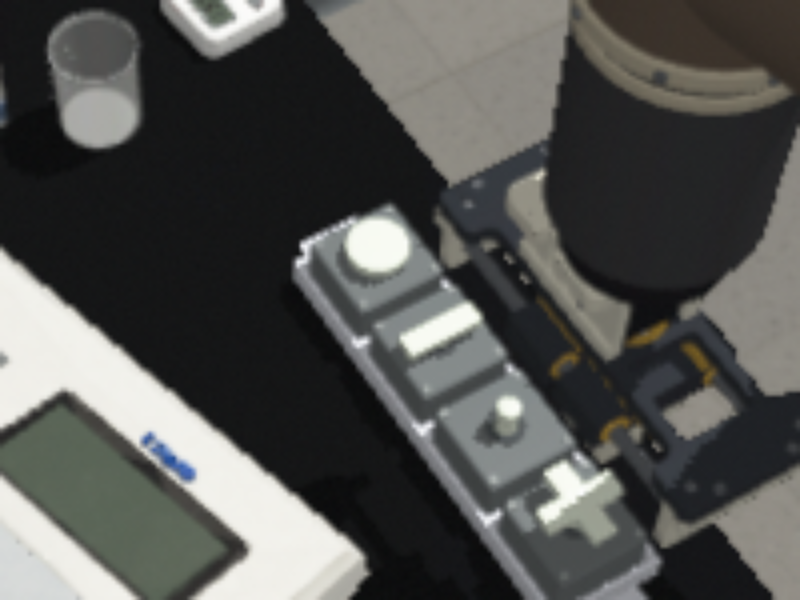

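The disc (378,247) and bar (440,330) sit low, while the pin (508,410) and cross (580,495) are up. Next is the cross.

carry_out --commands '[{"dp": [0, 0, 0.04], "rotation": [0, 0, 0]}, {"dp": [0, 0, 0.02], "rotation": [0, 0, 0]}, {"dp": [0, 0, 0.006], "rotation": [0, 0, 0]}, {"dp": [0, 0, 0.001], "rotation": [0, 0, 0]}, {"dp": [0, 0, 0.001], "rotation": [0, 0, 0]}, {"dp": [0, 0, 0.001], "rotation": [0, 0, 0]}, {"dp": [0, 0, 0.001], "rotation": [0, 0, 0]}, {"dp": [0, 0, 0.001], "rotation": [0, 0, 0]}]'

```text
t: 11.65
eef_pos: [0.4607, -0.0985, 0.0868]
ee_rot: [3.142, 0.001, -3.141]
force: [-1.6, 0.6, 4.1]
width: 0.0005
gripper_force: 1.9
```

carry_out --commands '[{"dp": [0, 0, 0.001], "rotation": [0, 0, 0]}, {"dp": [0, 0, 0.001], "rotation": [0, 0, 0]}, {"dp": [0, 0, 0.001], "rotation": [0, 0, 0]}, {"dp": [0, 0, 0.001], "rotation": [0, 0, 0]}, {"dp": [0, 0, 0.001], "rotation": [0, 0, 0]}, {"dp": [0, 0, 0], "rotation": [0, 0, 0]}]'

```text
t: 12.4
eef_pos: [0.4607, -0.0985, 0.0815]
ee_rot: [3.142, 0.0, -3.141]
force: [-0.1, 0.7, 1.0]
width: 0.0003
gripper_force: 0.7
```

carry_out --commands '[{"dp": [0, 0, 0.001], "rotation": [0, 0, 0]}, {"dp": [0, 0, 0.001], "rotation": [0, 0, 0]}, {"dp": [0, 0, 0.001], "rotation": [0, 0, 0]}, {"dp": [0, 0, 0], "rotation": [0, 0, 0]}, {"dp": [0, 0, 0], "rotation": [0, 0, 0]}]'

```text
t: 13.02
eef_pos: [0.4605, -0.0986, 0.0785]
ee_rot: [-3.142, -0.0, -3.141]
force: [1.2, 0.9, 0.7]
width: 0.0002
gripper_force: 0.7
```

carry_out --commands '[{"dp": [0, 0, 0.001], "rotation": [0, 0, 0]}, {"dp": [0, 0, 0], "rotation": [0, 0, 0]}, {"dp": [0, 0, 0], "rotation": [0, 0, 0]}]'

```text
t: 13.4
eef_pos: [0.4605, -0.0985, 0.0775]
ee_rot: [3.142, 0.0, -3.141]
force: [0.6, 1.1, 2.5]
width: 0.0006
gripper_force: 0.9
```

carry_out --commands '[{"dp": [0, 0, -0.01], "rotation": [0, 0, 0]}, {"dp": [0, 0, -0.035], "rotation": [0, 0, 0]}, {"dp": [0, 0, -0.045], "rotation": [0, 0, 0]}, {"dp": [0, 0, -0.05], "rotation": [0, 0, 0]}, {"dp": [0, 0, -0.03], "rotation": [0, 0, 0]}, {"dp": [0, 0, 0], "rotation": [0, 0, 0]}, {"dp": [0, 0, 0], "rotation": [0, 0, 0]}]'

```text
t: 14.28
eef_pos: [0.4598, -0.0985, 0.2472]
ee_rot: [3.141, -0.001, -3.141]
force: [-0.6, 0.1, -1.2]
width: 0.0005
gripper_force: 0.0
```

```bash
python3 z.py s4
```

```text
disc [np.int64(24), np.float64(0.0607), np.int64(24), np.float64(0.0525)]
bar [np.int64(35), np.float64(0.0599), np.int64(30), np.float64(0.0526)]
pin [np.int64(42), np.float64(0.0606), np.int64(43), np.float64(0.0607)]
cross [np.int64(33), np.float64(0.0624), np.int64(30), np.float64(0.0519)]
[ 0.45968013 -0.0985794   0.24680886]
```

View pics/s4.png

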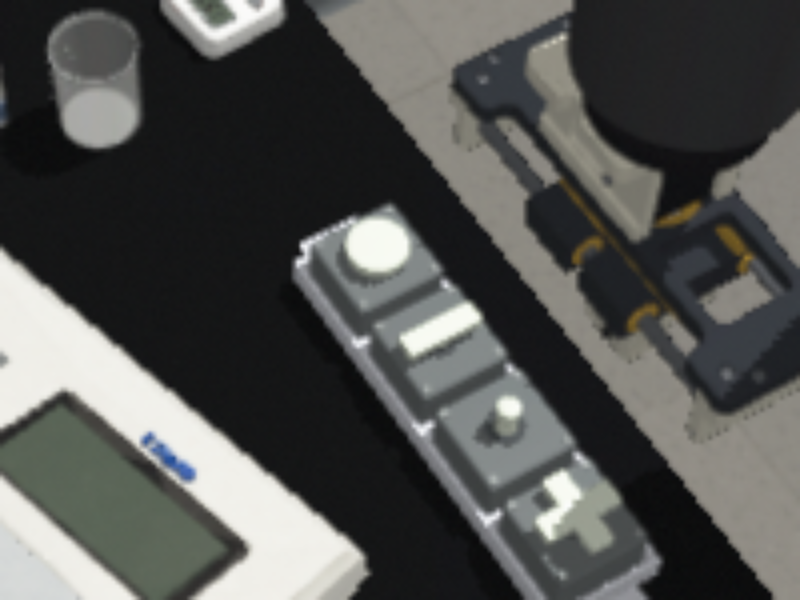

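The disc, bar and cross keys are all down, the pin is up, the modules are seated and the arm is clear.

```bash
python3 -c "
from station import arm; print(arm.job_done())"
```

```text
the job is handed in; nothing more can be done
None
```

I pressed the disc, bar and cross keys in that order, each about 9 mm down and lightly; the pin key stayed up, the modules stayed seated, and the job is handed in (no verdict was returned).

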